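Refit a gas cooker's burner cap and control knob, and hold the knob pressed in

ROBOT

A 6-joint arm with a two-finger parallel gripper is mounted at the origin on a cart in front of the work surface, level with it; the furniture and walls round the work are solid. World frame = base frame: x ahead of the robot, y to its left, z up, the work surface at z = 0. Lengths are in m, angles in rad, forces in N, time in s.
With the tool pointing down it reaches from about 0.375 to 0.9 m from the base axis. Payload 3.1 kg.
Tool frame: the origin (TCP) lies between the finger pads; the fingertips stand manip.finger_overhang ahead of it and the grasp point (between the pads) lies 5 mm behind it (manip.finger_overhang is the distance from the TCP to the fingertips, in m); z points along the fingers, y is the line along which they close (so a half turn about z gives the same grasp; the last joint's range is limited). The gripper opens to 85 mm and grips with 20 to 120 N. Pads are 22 mm wide; open, the fingers measure 114 mm over their backs; the gripper's body (76 mm by 85 mm) begins 54 mm behind the grasp point. The pads swing forward as they close: fully open they stand 13 mm farther back than shut.
Start: joints at [1, 0.527, 1.433, -0, 1.181, -0.178], TCP at [0.239, 0.578, 0.245] pointing down, gripper open.
Joint ranges: [-3.08, 3.08], [-0.75, 2.2], [0.22, 2.44], [-1.43, 4.57], [0, 2.65], [-2.85, 2.85]. Speed limits (rad/s): [2.79, 2.79, 3.14, 3.14, 3.14, 3.14].

INTERFACE

Orientations are given as a unit quaternion [x, y, z, w].
In Python, from station import manip gives the robot as it stands.
- The arm moves only by the tool drive_tool, never from a script. Its argument "plan" is a list of rows, each a list of 7 numbers: the shift along the tool's x, y, z in m, then the turn, a rotation vector about the tool's x, y, z in degrees, then the opening, from -1 (shut) to 1 (fully open). In form: [[x, y, z, wx, wy, wz, gripper], ...]. A call has 1 to 10 rows; each row shifts and turns the commanded pose from where the row before left it, along the tool's axes as they then stand; what a row does not reach is not made up. A row lasts 1/10 s, in which the tool goes at most 50 mm and 8.59 degrees, less where a joint would pass 70% of its speed; a pose out of reach is approached as far as the arm can. A call is refused whole if a number of a shift passes 0.05 or a number of a turn 8.59, either way. A call with a gripper value outside its range is refused whole. The fingers move at their own pace and stop on an object; "newtons" is the grip in N (left out, the last holds). Time passes only in rows, so rows that do not move let the fingers close. It gives the time, the measured TCP pose, the force, the opening and the grip force at its end, in the units of the state.
- manip.sense(): the state, without advancing time (a new reading comes with each control period).
- manip.snapshot(name): name is "side" or "top"; returns a dict with "image" (400x640x3 uint8, red, green, blue), "z_map" (400x640 float32, m along the optical axis (not along the pixel's ray), 0 where there is no reading), "fov_y" (degrees; the focal length in pixels is half the picture's height over the tangent of half this angle, whatever the lens; pixels are square), "cx", "cy" (the principal point, pixels), "extrinsics" (4x4, takes a point from camera to world coordinates). Camera axes: x right, y up, looking along -z (the intrinsics and any distortion apply to the point x, -y, -z); pixel columns grow to the right and rows downward; lengths in m; the calibration is good to about 2 mm. A picture is of the moment at which its call begins.
- manip.sign_off(): hands the job in; it is judged then, once.
The state is a dict: "t": time; "q": joint angles; "qd": joint speeds; "tau": joint torques, N m; "tcp_pos": TCP position; "tool_rot": TCP orientation; "force": force on the tool from outside, world axes, zero at the start; "ft_torque": the same for the moment, N m; "finger_gap": opening from 0.0 (shut) to 1.0 (fully open); "gripper_force": force on a finger pad.
Only numpy, scipy, OpenCV 4.12 (cv2) and the standard library are available. Lean on these libraries where they do the work, as an engineer would, in place of code of your own. Each camera call takes 0.05 s, during which the arm holds its last target. There are 200 camera calls.

TASK

The small white gas cooker has been taken apart for washing: put its burner cap back on the burner head so that it lies flat and centred between the four lugs, and let go of it. Then turn the control knob so that the flat in its bore matches the flat of the valve spindle, push it fully home on the spindle and press the spindle in as far as it goes, as one does for lighting. Finish while still holding the knob pressed in; leave the pan support and the other things where they are.

Things in the scene. Friction and masses are not known exactly. Their poses are not given: they have to be found in the camera images.
- cooker: white enamelled single-burner gas cooker, 180 mm deep (its x) by 200 mm wide (its y), deck 55 mm high; it stands firm and does not move. Origin on the worktop under its centre; x points to its rear, y to its left, z up. The burner head is 30 mm left of the centre; the valve spindle stands in the bright steel strip at the right, 70 mm right of and 10 mm in front of the centre.
- burner_seat (a point): centre of the flat top of the burner head (aluminium, 68 mm across, 75 mm above the worktop); axes as the cooker's. Four upright lugs stand on its rim, 5 mm high, on the cooker's diagonals (45, 135, 225, 315 degrees from its x); their inner faces are 29 mm from the centre, leaning outward towards the top, so that the cap fits between them with 2 mm to spare all round.
- spindle_tip (a point): centre of the top end of the valve spindle, a brass shaft standing upright 22 mm out of the deck (77 mm above the worktop when not pressed); moves down with it; axes as the cooker's. The shaft is D-shaped: 13 mm in diameter with a flat 2 mm from its axis on its -x side, that is facing the front of the cooker; its top 2 mm are bevelled. It does not turn.
- spindle (a joint): how far the valve spindle is pushed in, m: 0 when free, 0.005 at its stop. A spring resists with 3 N at the start and 8 N at the stop.
- burner_cap: dark round enamelled burner cap, a plain disc 54 mm in diameter and 18 mm thick (side upright to 15 mm above its underside), 70 to 130 g, lying flat on the worktop the right way up. Origin at the centre of its underside, z up.
- knob: black control knob lying right way up on the worktop, 50 to 95 g: round skirt 48 mm in diameter, tapering to 38 mm at 18 mm height; on it, from 18 to 40 mm height, a grip bar 14 mm wide with parallel sides from x = -20 to +12 mm, its +x end narrowing to a pointer nose at x = +22 mm. Short white line on top. Origin at the centre of its underside, x along the bar towards the nose, z up.
- knob_bore (a point): centre of the bore's floor, 14 mm above the knob's underside; axes as the knob's. The bore opens downward: 14.6 mm in diameter, flared at the mouth, with a flat 2.8 mm from the axis on the -x side (away from the pointer). So the pointer must point to the cooker's rear within 7 degrees. When home this point meets spindle_tip: the underside is 8 mm above the deck, 3 mm when pressed in.
- knob_pointer (a point): point of the knob's nose, 22 mm from its axis, 20 mm above its underside; axes as the knob's
- pan_support: dark four-armed pan support, 160 mm across, 28 mm high, put aside on the cold front hotplate at the right; bystander. Origin at the centre of its underside.
- tealight: tea light in an aluminium cup, 38 mm in diameter, 16 mm high, on the drainer behind the cap and the knob; bystander. Origin at the centre of its underside.
- sink_plug: black rubber sink plug, 49 mm in diameter, 27 mm high, on the front edge by the sink; bystander. Origin at the centre of its underside.
- matches: matchbox, 36 x 53 x 15 mm, at the right front edge; bystander. Origin at the centre of its underside.
- coffee_cup: small patterned coffee cup, 58 mm in diameter, 56 mm high, left rear of the cooker; bystander. Origin at the centre of its underside.

How it is judged:
On the way, in this order (a step that is already met when the one before it is completed fails the run):
1. the burner cap lies flat on the burner head, centred between the lugs, and is let go (horizontal distance between burner_cap and burner_seat below 0.004 m and z of burner_cap in the frame of burner_seat between -0.002 and 0.002 m and angle between burner_cap's own z axis and vertical below 0.06 rad and contact force between the fingers and burner_cap below 0.1 N), for 0.2 s.
2. the knob is fully home on the spindle, its flat on the spindle's flat (horizontal distance between knob and spindle_tip below 0.003 m and z of knob in the frame of spindle_tip below -0.0125 m and angle between the x axis of knob and the x axis of spindle_tip, either way round below 0.35 rad and x of knob_pointer in the frame of spindle_tip above 0.015 m), for 0.1 s.
At the end, for the whole second after the job is handed in: The gripper holds the spindle in by at least 3.5 of 5 mm through the knob, which is upright, within 3 mm of the axis, home to at least 12.5 mm below the tip, pointer to the rear; the cap lies flat on the head within 4 mm of its centre, not touched by the robot (all of step 2 and value of joint spindle above 0.0035 m and contact force between the fingers and knob above 1 N and angle between knob's own z axis and vertical below 0.12 rad and horizontal distance between burner_cap and burner_seat below 0.004 m and z of burner_cap in the frame of burner_seat between -0.002 and 0.002 m and angle between burner_cap's own z axis and vertical below 0.06 rad and contact force between the arm and burner_cap below 0.1 N); the arm keeps its last pose, push and grip.
It fails at once if a bystander is pushed more than 20 mm from its place (distance of any of pan_support, tealight, sink_plug, matches, coffee_cup from where it was at the start of the episode above 0.02 m).
It also fails if it takes over 45 s, if anything falls off the work surface, if the arm or the gripper's body presses on something with over 40 N, if the wrist force passes 120 N, or if a joint passes its speed limit or range.

## Working session

There is one attempt and no reset: what is moved stays moved. The work goes in short steps, Python scripts to look and compute and a tool call to move; the robot and the scene stay as the last step left them, time stands still between calls to the robot, and variables do not carry over. Pictures are saved under pics/ and viewed, at most 10 in all, crops included, and the job is handed in when it is done.

Besides the shell and the picture viewer there is one more tool, called after ">>>" as a command line: name --pt "numbers of a row" for each row, then --argument value for the rest. drive_tool: Moves the arm, as the interface text tells. Its arguments: {"type":"object","properties":{"plan":{"type":"array"},"newtons":{"type":"number"}},"required":["plan"]}

```bash
ls; mkdir -p pics; cat > h.py <<'E'
import numpy as np, cv2
from station import manip
def snap(n):
    s=manip.snapshot(n); im=s["image"]; h,w=im.shape[:2]
    f=h/2/np.tan(np.radians(s["fov_y"])/2); z=s["z_map"]; E=np.array(s["extrinsics"])
    v,u=np.mgrid[:h,:w]
    P=np.stack([(u-s["cx"])/f*z,-(v-s["cy"])/f*z,-z],-1)@E[:3,:3].T+E[:3,3]
    P[z==0]=np.nan
    return s,im,P,f,E
def ray(s,f,E,u,v,h):
    d=E[:3,:3]@np.array([(u-s["cx"])/f,-(v-s["cy"])/f,-1]); o=E[:3,3]
    return o+d*(h-o[2])/d[2]
E
python3 - <<'E'
from h import *
for n in("top","side"):
    s,im,P,f,E=snap(n); cv2.imwrite(f"pics/{n}0.png",im[...,::-1]); np.savez(f"{n}0.npz",im=im,P=P,f=f,E=E,c=[s["cx"],s["cy"]])
    print(n,f,E.round(3).tolist(),{k:v for k,v in s.items() if k not in("image","z_map","extrinsics")})
print(manip.sense(),manip.finger_overhang)
E
```

```text
pics
top 396.14009464575344 [[-0.007, 0.992, -0.123, 0.381], [-1.0, -0.009, -0.012, 0.074], [-0.013, 0.123, 0.992, 1.243], [0.0, 0.0, 0.0, 1.0]] {'fov_y': 53.57585381232821, 'cx': 318.74475462153305, 'cy': 198.8180367551674}
side 364.81255740091126 [[-0.999, 0.037, -0.028, 0.49], [-0.047, -0.843, 0.536, 0.678], [-0.004, 0.537, 0.844, 1.013], [0.0, 0.0, 0.0, 1.0]] {'fov_y': 57.46546274696357, 'cx': 321.76502213148257, 'cy': 198.6839127933779}
{'t': 0.1, 'q': array([ 1.00048185e+00,  5.28386118e-01,  1.43376337e+00,  2.65851261e-05,
        1.18140976e+00, -1.78470599e-01]), 'qd': array([ 0.00120812, -0.00179176, -0.00139003, -0.00023449,  0.001217  ,
       -0.00173786]), 'tau': array([ 2.28166837e-04, -4.43305171e+01, -1.78588164e+01, -1.56566448e-04,
        3.84471830e-03, -1.33411848e-05]), 'tcp_pos': array([0.23829684, 0.5771267 , 0.24442695]), 'tool_rot': array([ 1.94675785e-01,  9.80867153e-01, -9.10689013e-04, -3.71040046e-04]), 'force': array([-0.17675284,  0.40688257, -0.39399819]), 'ft_torque': array([ 0.00844767, -0.00395702,  0.07553127]), 'gripper_force': 0.0, 'finger_gap': 1.0012725912974403} 0.014
```

View pics/top0.png

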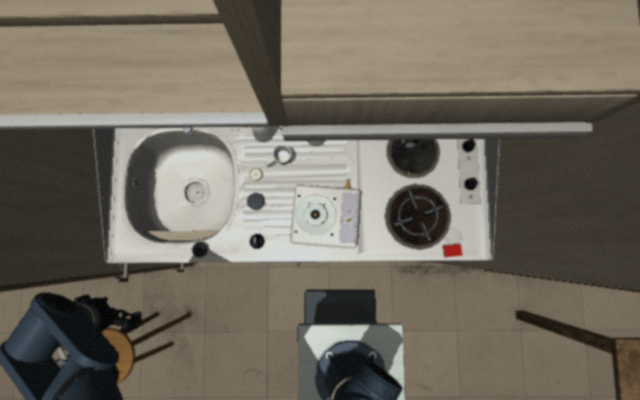

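View pics/side0.png

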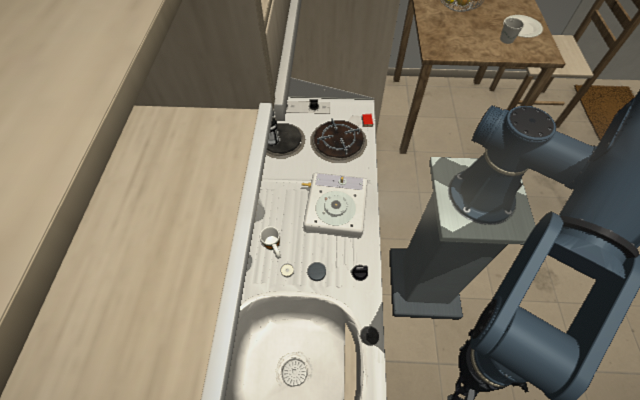

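The top view shows the cap at about (256,201), the knob at (257,241), the cooker centred near (326,215) with its steel strip at x≈350, and the pan support at (418,216). In the side view the cap is at (317,271), the knob at (360,272) and the cooker at (337,205).

```bash
python3 - <<'E'
from h import *
a=np.load("top0.npz");b=np.load("side0.npz")
A=cv2.resize(a["im"][175:255,235:375],None,fx=5.6,fy=5.6,interpolation=cv2.INTER_CUBIC)
cv2.imwrite("pics/topc.png",A[...,::-1])
B=cv2.resize(b["im"][165:290,280:390],None,fx=4.7,fy=4.7,interpolation=cv2.INTER_CUBIC)
cv2.imwrite("pics/sidec.png",B[...,::-1])
for nm,d,boxes in(("top",a,{"cap":(244,190,268,213),"knob":(246,230,268,252),"cook":(285,178,368,252)}),("side",b,{"cap":(304,258,330,284),"knob":(348,260,374,284),"cook":(300,168,370,242)})):
    f=d["f"];E=d["E"];s=dict(cx=d["c"][0],cy=d["c"][1]);P=d["P"]
    for k,(x0,y0,x1,y1) in boxes.items():
        im=d["im"][y0:y1,x0:x1].astype(int);Q=P[y0:y1,x0:x1]
        if k=="cook":
            m=(abs(Q[...,2]-.055)<.008)
            vs=Q[m]; print(nm,k,m.sum(),np.median(vs[:,2]),cv2.minAreaRect(vs[:,:2].astype(np.float32)))
            m2=(Q[...,2]>.068)&(Q[...,2]<.09); print(" high",Q[m2].mean(0),m2.sum())
        else:
            m=(im.max(-1)<90)
            z=Q[...,2]; v,u=np.nonzero(m); uc,vc=(u.min()+u.max())/2+x0,(v.min()+v.max())/2+y0
            print(nm,k,m.sum(),uc,vc,"centroid",u.mean()+x0,v.mean()+y0,"ray",ray(s,f,E,u.mean()+x0,v.mean()+y0,.01).round(4), "zmax",np.nanmax(z[m]),"pts",np.nanmean(Q[m],0).round(4), "worktop z",np.nanmedian(z[~m]))
            t=m&(z>(.03 if k=="knob" else .012)); T=Q[t]; print("  toppts",len(T),T.mean(0).round(4))
E
```

```text
top cap 194 255.5 201.0 centroid 255.66494845360825 200.83505154639175 ray [0.5299 0.2872 0.01  ] zmax 0.023641585163061807 pts [0.529  0.2858 0.0175] worktop z -9.43770645245312e-05
  toppts 187 [0.5291 0.286  0.0178]
top knob 148 256.5 240.5 centroid 256.7905405405405 240.8108108108108 ray [0.405  0.2822 0.01  ] zmax 0.044153503956803064 pts [0.4047 0.2799 0.0237] worktop z -0.0009833294662232595
  toppts 55 [0.4039 0.284  0.0386]
top cook 3377 0.05462424634398699 ((0.47884291410446167, 0.07090741395950317), (0.19920113682746887, 0.17904633283615112), 84.99041748046875)
 high [0.48144059 0.09796479 0.0746995 ] 432
side cap 145 316.5 271.5 centroid 315.24827586206897 270.46206896551723 ray [0.5312 0.288  0.01  ] zmax 0.023223266120723896 pts [0.5309 0.2908 0.0174] worktop z 0.0008683130880620116
  toppts 132 [0.5317 0.2887 0.0182]
side knob 195 359.0 272.5 centroid 359.7282051282051 272.4102564102564 ray [0.4026 0.2882 0.01  ] zmax 0.04344998133733602 pts [0.4038 0.2934 0.0232] worktop z 0.0007123675153404285
  toppts 70 [0.4031 0.2876 0.0385]
side cook 2714 0.05557323484514115 ((0.47739195823669434, 0.07102730870246887), (0.20220153033733368, 0.17960891127586365), 84.93868255615234)
 high [0.48026705 0.10030861 0.07572612] 384
```

View pics/topc.png

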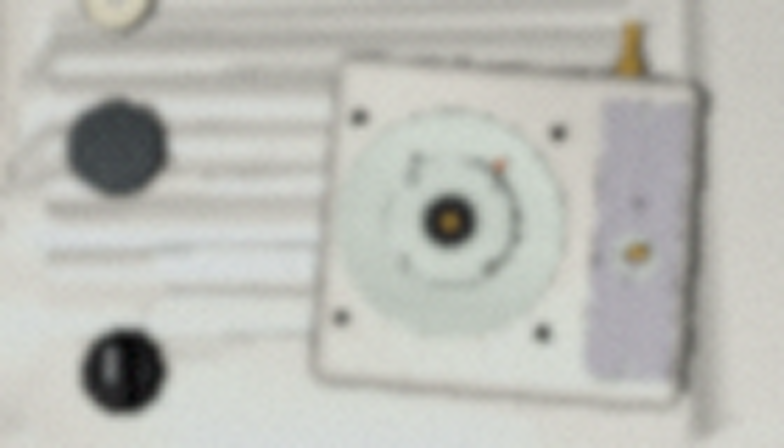

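View pics/sidec.png

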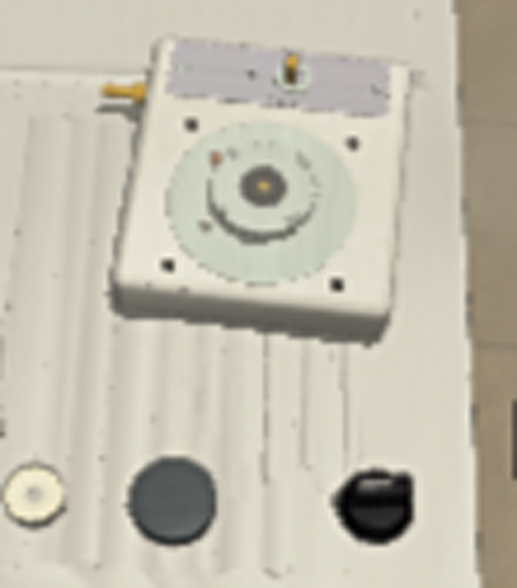

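The top crop shows the cap at (117,147), the knob at (122,370), the burner at (450,222) and the spindle at (637,252). The cooker is yawed about -5°. In the side crop the knob's nose points left, at (335,500), which is roughly world +x. I need the knob's heading more exactly.

```bash
python3 - <<'E'
from h import *
out=[]
for nm,box,cb,sb in(("top",(244,228,270,254),(242,188,270,215),(335,205,362,230)),("side",(346,256,376,286),(302,256,332,286),(328,168,354,188))):
    d=np.load(nm+"0.npz");f=d["f"];E=d["E"];s=dict(cx=d["c"][0],cy=d["c"][1]);P=d["P"];I=d["im"]
    x0,y0,x1,y1=box
    im=I[y0:y1,x0:x1].astype(int);Q=P[y0:y1,x0:x1]
    out.append(cv2.resize(im.astype(np.uint8),(390,390),interpolation=cv2.INTER_CUBIC))
    T=Q[(im.max(-1)<110)&(Q[...,2]>.031)][:,:2]; c=T.mean(0); w,V=np.linalg.eigh(np.cov((T-c).T)); a=V[:,1]; p=(T-c)@a;q=(T-c)@V[:,0]
    print(nm,"bar",c.round(4),"axis deg",np.degrees(np.arctan2(a[1],a[0])).round(1),"sd",np.sqrt(w).round(4),"range",p.min().round(4),p.max().round(4),q.min().round(4),q.max().round(4))
    m=im.max(-1)<90
    g=im.sum(-1); mm=cv2.erode(cv2.morphologyEx((g<330).astype(np.uint8),cv2.MORPH_CLOSE,np.ones((5,5))),np.ones((3,3)))>0
    v,u=np.nonzero(mm&(g>190)); print("  bright px in knob",[(ray(s,f,E,i+x0,j+y0,.04)[:2].round(3).tolist(),int(g[j,i])) for j,i in zip(v,u)])
    x0,y0,x1,y1=cb; g=cv2.resize(I[y0:y1,x0:x1].sum(-1).astype(np.float32),None,fx=8,fy=8,interpolation=cv2.INTER_CUBIC)
    cs=max(cv2.findContours((g<400).astype(np.uint8),0,1)[0],key=cv2.contourArea)
    (eu,ev),ax,_=cv2.fitEllipse(cs); print("  cap ell",ray(s,f,E,(eu+.5)/8-.5+x0,(ev+.5)/8-.5+y0,.009).round(4),np.array(ax)/8)
    x0,y0,x1,y1=sb; im=I[y0:y1,x0:x1].astype(int); Q=P[y0:y1,x0:x1]
    m=(im[...,0]-im[...,2]>40); v,u=np.nonzero(m); print("  spindle px",m.sum(),u.mean()+x0,v.mean()+y0,ray(s,f,E,u.mean()+x0,v.mean()+y0,.07).round(4),"pts",np.nanmean(Q[m],0).round(4), "z>.065",np.nanmean(Q[Q[...,2]>.066],0).round(4))
    hi=P[(P[...,0]>.3)&(P[...,0]<.9)&(abs(P[...,1]-.2)<.4)&(P[...,2]>.15)]
    if nm=="top":
      for zl in(.3,.5,.7,.9): 
        k=hi[(hi[:,2]>zl-.1)&(hi[:,2]<zl+.1)&(hi[:,1]<.35)]; print("  hi",zl,len(k),k.min(0).round(3) if len(k) else "")
cv2.imwrite("pics/knob.png",np.hstack(out)[...,::-1])
E
```

```text
top bar [0.4046 0.2842] axis deg -174.1 sd [0.0041 0.0112] range -0.0205 0.0187 -0.0078 0.0064
  bright px in knob [([0.416, 0.286], 239), ([0.416, 0.283], 203), ([0.413, 0.289], 205), ([0.413, 0.286], 284), ([0.413, 0.283], 250), ([0.41, 0.289], 205), ([0.41, 0.286], 299), ([0.41, 0.283], 257), ([0.407, 0.289], 218), ([0.407, 0.286], 301), ([0.407, 0.283], 272), ([0.404, 0.289], 213), ([0.404, 0.286], 313), ([0.404, 0.283], 259), ([0.401, 0.289], 197), ([0.401, 0.286], 260), ([0.401, 0.283], 234), ([0.398, 0.286], 195)]
  cap ell [0.5297 0.2875 0.009 ] [17.28319168 18.20578575]
  spindle px 5 348.2 219.6 [0.4642 0.0016 0.07  ] pts [0.4637 0.002  0.0774] z>.065 [0.465  0.002  0.0765]
  hi 0.3 0 
  hi 0.5 13071 [ 0.594 -0.2    0.473]
  hi 0.7 26505 [ 0.608 -0.2    0.6  ]
  hi 0.9 6240 [0.608 0.138 0.8  ]
side bar [0.4031 0.2874] axis deg -177.5 sd [0.004  0.0119] range -0.0207 0.019 -0.0058 0.0074
  bright px in knob [([0.413, 0.284], 339), ([0.41, 0.284], 380), ([0.407, 0.284], 369), ([0.404, 0.284], 373), ([0.402, 0.284], 365), ([0.399, 0.283], 364), ([0.396, 0.283], 218), ([0.416, 0.287], 211), ([0.413, 0.287], 302), ([0.41, 0.287], 318), ([0.407, 0.287], 306), ([0.404, 0.287], 258), ([0.402, 0.287], 234), ([0.399, 0.286], 229)]
  cap ell [0.5279 0.2902 0.009 ] [18.74551964 19.00602722]
  spindle px 8 341.75 178.125 [ 0.462  -0.0009  0.07  ] pts [0.4621 0.002  0.074 ] z>.065 [0.4633 0.0058 0.0745]
```

View pics/knob.png

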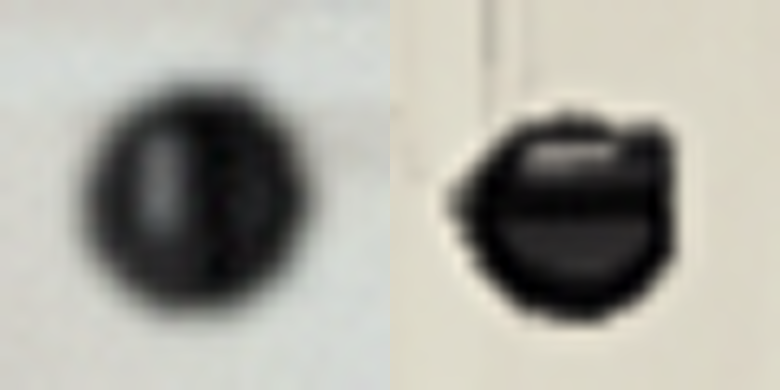

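The nose points to world +x, heading about +4°: in the right-hand crop the nose tip is at (455,200) and the white line is near (570,155). Estimates are cap ≈ (0.529, 0.288), burner ≈ (0.4807, 0.1005), spindle ≈ (0.4625, 0.002) and cooker yaw −5°. First I move above the cap.

>>> drive_tool --pt "-0.038 -0.0156 0.01 0 0 0 0.6" --pt "-0.038 -0.0156 0.01 0 0 0 0.6" --pt "-0.038 -0.0156 0.01 0 0 0 0.6" --pt "-0.038 -0.0156 0.01 0 0 0 0.6" --pt "-0.038 -0.0156 0.01 0 0 0 0.6" --pt "-0.038 -0.0156 0.01 0 0 0 0.6" --pt "-0.038 -0.0156 0.01 0 0 0 0.6" --pt "-0.038 -0.0156 0.01 0 0 0 0.6" --pt "-0.038 -0.0156 0.01 0 0 0 0.6" --pt "-0.038 -0.0156 0.01 0 0 0 0.6" --newtons 20

```text
t: 1.1
tcp_pos: [0.531, 0.2869, 0.1445]
tool_rot: [0.195, 0.981, -0.0, -0.0]
force: [0.9, 0.6, -0.5]
finger_gap: 0.796
gripper_force: 0.0
```

>>> drive_tool --pt "0 0 0.006 0 0 8.5 0.6" --pt "0 0 0.006 0 0 8.5 0.6" --pt "0 0 0.006 0 0 8.5 0.6" --pt "0 0 0.006 0 0 8.5 0.6" --pt "0 0 0.006 0 0 8.5 0.6" --pt "0 0 0.006 0 0 8.5 0.6" --pt "0 0 0.006 0 0 8.5 0.6" --pt "0 0 0.006 0 0 8.5 0.6" --pt "0 0 0.006 0 0 4.5 0.6"

```text
t: 2.0
tcp_pos: [0.53, 0.2883, 0.0906]
tool_rot: [0.738, 0.674, -0.0, -0.0]
force: [0.2, 0.3, 0.2]
finger_gap: 0.8
gripper_force: 0.0
```

```bash
cat >> h.py <<'E'
from scipy.spatial.transform import Rotation as Ro
def todo(x,y,z,yaw):
    "tool-axis shift and turn to the world TCP x,y,z with tool y heading yaw (deg), tool down"
    s=manip.sense(); R=Ro.from_quat(s["tool_rot"])
    y_=np.array([np.cos(np.radians(yaw)),np.sin(np.radians(yaw)),0]); z_=np.array([0,0,-1.]); x_=np.cross(y_,z_)
    G=Ro.from_matrix(np.stack([x_,y_,z_],1))
    h=R.as_matrix()[:,1]
    print("tcp",s["tcp_pos"].round(4),"head",np.degrees(np.arctan2(h[1],h[0])).round(2),"F",s["force"].round(2),"gap mm",round(85*s["finger_gap"],1),"t",s["t"])
    print("shift mm",(R.inv().apply(np.array([x,y,z])-s["tcp_pos"])*1e3).round(1),"turn deg",np.degrees((R.inv()*G).as_rotvec()).round(2))
E
python3 -c "
from h import *
todo(.529,.288,.03,-5)"
```

```text
tcp [0.53   0.2883 0.0906] head -5.2 F [0.16 0.32 0.21] gap mm 68.0 t 2.0
shift mm [-0.3 -0.9 60.7] turn deg [-0.05  0.02 -0.2 ]
```

>>> drive_tool --pt "0 -0.001 0.02 0 0 0 0.6" --pt "0 0 0.02 0 0 0 0.6" --pt "0 0 0.016 0 0 0 0.6" --pt "0 0 0.01 0 0 0 0.6" --pt "0 0 0.004 0 0 0 0.6"

```text
t: 2.5
tcp_pos: [0.5286, 0.2882, 0.02]
tool_rot: [0.737, 0.676, -0.001, -0.0]
force: [-0.3, 0.2, -0.2]
finger_gap: 0.799
gripper_force: 0.0
```

>>> drive_tool --pt "0 0 0.002 0 0 0 0.6" --pt "0 0 0.002 0 0 0 0.6"

```text
t: 2.7
tcp_pos: [0.5298, 0.2886, 0.0177]
tool_rot: [0.737, 0.676, 0.001, 0.0]
force: [-0.3, -0.7, 0.1]
finger_gap: 0.807
gripper_force: 0.0
```

>>> drive_tool --pt "0 0 0.002 0 0 0 0.6"

```text
t: 2.8
tcp_pos: [0.5298, 0.2887, 0.0159]
tool_rot: [0.737, 0.676, 0.001, 0.0]
force: [0.3, -0.4, -0.6]
finger_gap: 0.797
gripper_force: 0.0
```

```bash
python3 - <<'E'
from h import *
s,im,P,f,E=snap("side")
cv2.imwrite("pics/s1.png",cv2.resize(im[225:325,250:400],None,fx=5,fy=5,interpolation=cv2.INTER_CUBIC)[...,::-1])
todo(.529,.288,.016,-5)
E
```

```text
tcp [0.5295 0.2885 0.0156] head -4.95 F [ 0.03  0.15 -1.03] gap mm 68.3 t 2.85
shift mm [-0.6 -0.5 -0.4] turn deg [ 0.04 -0.02  0.05]
```

View pics/s1.png

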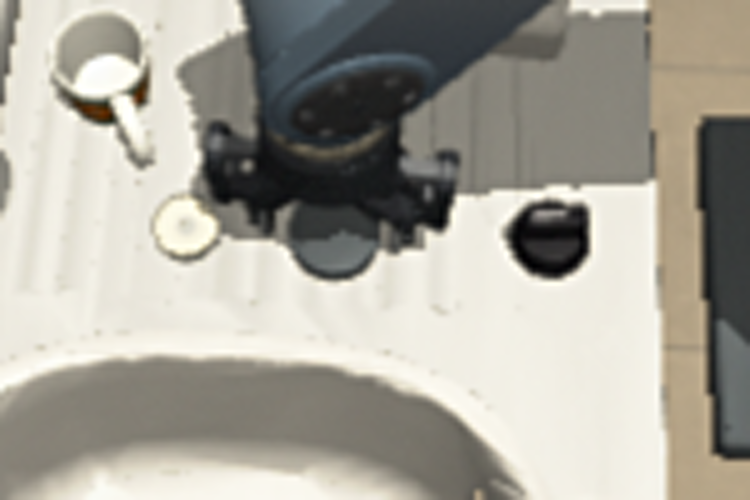

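The fingers (about x 260 and 405 in the crop) straddle the cap at (333,240), with the tea light clear at (187,227). I do the first squeeze along x.

>>> drive_tool --pt "0 0 0 0 0 0 0.0" --pt "0 0 0 0 0 0 0.0" --pt "0 0 0 0 0 0 0.0" --pt "0 0 0 0 0 0 0.0" --newtons 20

```text
t: 3.25
tcp_pos: [0.5295, 0.2885, 0.0159]
tool_rot: [0.737, 0.676, 0.0, 0.0]
force: [-1.3, -0.4, 5.3]
finger_gap: 0.621
gripper_force: 21.2
```

>>> drive_tool --pt "0 0 0 0 0 0 0.6" --pt "0 0 0 0 0 0 0.6" --pt "0 0 -0.015 0 0 -8.5 0.6" --pt "0 0 -0.015 0 0 -8.5 0.6" --pt "0 0 0 0 0 -8.5 0.6" --pt "0 0 0 0 0 -8.5 0.6" --pt "0 0 0 0 0 -8.5 0.6" --pt "0 0 0 0 0 -8.5 0.6" --pt "0 0 0 0 0 -8.5 0.6" --pt "0 0 0 0 0 -8.5 0.6"

```text
t: 4.25
tcp_pos: [0.5291, 0.2884, 0.0449]
tool_rot: [0.23, 0.973, -0.0, -0.0]
force: [-0.2, -0.2, 0.3]
finger_gap: 0.801
gripper_force: 0.0
```

>>> drive_tool --pt "0 0 0 0 0 -8.5 0.6" --pt "0 0 0 0 0 -8.5 0.6" --pt "0 0 0 0 0 -5.0 0.6" --pt "0 0 0.01 0 0 0 0.6" --pt "0 0 0.015 0 0 0 0.6" --pt "0 0 0.005 0 0 0 0.6" --pt "0 0 0 0 0 0 0.0" --pt "0 0 0 0 0 0 0.0" --pt "0 0 0 0 0 0 0.0" --pt "0 0 0 0 0 0 0.0"

```text
t: 5.25
tcp_pos: [0.5294, 0.2885, 0.0155]
tool_rot: [0.043, 0.999, 0.0, 0.0]
force: [-0.4, -0.3, -1.1]
finger_gap: 0.619
gripper_force: 21.2
```

```bash
python3 -c "
from h import *
todo(.529,.288,.016,85)"
```

```text
tcp [0.5294 0.2885 0.0155] head 85.04 F [-0.37 -0.32 -1.06] gap mm 52.6 t 5.25
shift mm [ 0.4 -0.5 -0.5] turn deg [0.01 0.03 0.04]
```

>>> drive_tool --pt "0 0 -0.005 0 0 0 0.0" --pt "0 0 -0.02 0 0 0 0.0" --pt "0 0 -0.04 0 0 0 0.0" --pt "0.0055 -0.032 -0.04 0 0 0 0.0" --pt "0.005 -0.035 0 0 0 0 0.0" --pt "0.006 -0.035 0 0 0 0 0.0" --pt "0.006 -0.035 0 0 0 0 0.0" --pt "0.005 -0.035 0 0 0 0 0.0" --pt "0.004 -0.02 0 0 0 0 0.0" --newtons 30

```text
t: 6.15
tcp_pos: [0.4809, 0.0988, 0.1199]
tool_rot: [0.044, 0.999, -0.0, 0.0]
force: [0.3, 0.2, -0.9]
finger_gap: 0.611
gripper_force: 34.6
```

```bash
python3 - <<'E'
from h import *
todo(.4813,.1003,.0945,85)
for n in("top","side"):
    s,im,P,f,E=snap(n); np.savez(f"{n}1.npz",im=im,P=P)
    x0,y0,x1,y1=(285,178,368,252) if n=="top" else (300,160,370,242)
    Q=P[y0:y1,x0:x1]; m=abs(Q[...,2]-.055)<.006; print(n,cv2.minAreaRect(Q[m][:,:2].astype(np.float32)))
E
```

```text
tcp [0.4809 0.0988 0.1199] head 84.96 F [ 0.3   0.16 -0.93] gap mm 51.9 t 6.15
shift mm [-0.2  1.6 25.4] turn deg [-0.02  0.02 -0.04]
top ((0.4800669848918915, 0.06656244397163391), (0.19018900394439697, 0.17734764516353607), 83.41938781738281)
side ((0.47724097967147827, 0.07276446372270584), (0.19939306378364563, 0.178946390748024), 84.63510131835938)
```

```bash
python3 - <<'E'
from h import *
for nm,b in(("top",(307,206,324,223)),("side",(328,196,345,213))):
    d=np.load(nm+"0.npz");f=d["f"];E=d["E"];s=dict(cx=d["c"][0],cy=d["c"][1]);x0,y0,x1,y1=b
    g=cv2.resize(d["im"][y0:y1,x0:x1].sum(-1).astype(np.float32),None,fx=8,fy=8,interpolation=cv2.INTER_CUBIC)
    c=max(cv2.findContours((g<380).astype(np.uint8),0,1)[0],key=cv2.contourArea); (u,v),ax,_=cv2.fitEllipse(c)
    u,v=(u+.5)/8-.5+x0,(v+.5)/8-.5+y0
    Q=d["P"][y0:y1,x0:x1][g[4::8,4::8]<380]
    print(nm,u,v,np.array(ax)/8,ray(s,f,E,u,v,.075).round(4),Q.mean(0).round(4))
    # head top ring: depth pts near 75mm
    P=d["P"].reshape(-1,3); r=np.hypot(P[:,0]-.481,P[:,1]-.1); k=P[(r<.045)&(P[:,2]>.066)]; (c,rr)=cv2.minEnclosingCircle(k[:,:2].astype(np.float32)); print(" head",c,rr)
E
```

```text
top 314.8451614379883 213.9723825454712 [9.20534134 9.47319031] [0.4813 0.1001 0.075 ] [0.4815 0.0998 0.0747]
 head (0.48670050501823425, 0.10001432150602341) 0.03895850479602814
side 335.56143856048584 204.2511386871338 [7.90353537 9.03205395] [0.4791 0.1005 0.075 ] [0.4792 0.1022 0.0764]
 head (0.4850333034992218, 0.10201731324195862) 0.038853827863931656
```

>>> drive_tool --pt "0 0.001 0.01 0 0 0 0.0" --pt "0 0 0.01 0 0 0 0.0" --pt "0 0 0.002 0 0 0 0.0" --pt "0 0 0 0 0 0 0.0"

```text
t: 6.65
tcp_pos: [0.4812, 0.1026, 0.0962]
tool_rot: [0.042, 0.999, 0.0, -0.001]
force: [-0.2, 0.1, -2.2]
finger_gap: 0.616
gripper_force: 34.6
```

```bash
python3 -c "
from h import *
todo(.481,.1003,.0905,85)"
```

```text
tcp [0.4812 0.1026 0.0962] head 85.14 F [-0.23  0.09 -2.15] gap mm 52.3 t 6.65
shift mm [-0.  -2.3  5.7] turn deg [-0.   -0.11  0.14]
```

>>> drive_tool --pt "0 -0.0022 0.001 0 0 0 0.0" --pt "0 0 0 0 0 0 0.0"

```text
t: 6.85
tcp_pos: [0.4815, 0.0997, 0.096]
tool_rot: [0.043, 0.999, -0.0, -0.0]
force: [-0.0, 0.4, -1.1]
finger_gap: 0.616
gripper_force: 34.6
```

>>> drive_tool --pt "0 0 0.001 0 0 0 0.0" --pt "0 0 0 0 0 0 0.0"

```text
t: 7.05
tcp_pos: [0.4815, 0.0996, 0.0952]
tool_rot: [0.043, 0.999, 0.0, 0.0]
force: [-0.2, 0.6, -0.5]
finger_gap: 0.619
gripper_force: 34.6
```

>>> drive_tool --pt "0.0004 0.0006 0.001 0 0 0 0.0" --pt "0 0 0.001 0 0 0 0.0" --pt "0 0 0.001 0 0 0 0.0" --pt "0 0 0 0 0 0 0.0"

```text
t: 7.45
tcp_pos: [0.481, 0.1002, 0.092]
tool_rot: [0.043, 0.999, -0.0, -0.0]
force: [0.2, 0.0, -1.3]
finger_gap: 0.613
gripper_force: 34.6
```

>>> drive_tool --pt "0 0 0.001 0 0 0 0.0" --pt "0 0 0 0 0 0 0.0"

```text
t: 7.65
tcp_pos: [0.481, 0.1002, 0.091]
tool_rot: [0.043, 0.999, 0.0, -0.0]
force: [0.4, 0.4, -1.8]
finger_gap: 0.61
gripper_force: 34.6
```

>>> drive_tool --pt "0 0 0.001 0 0 0 0.0" --pt "0 0 0 0 0 0 0.0"

```text
t: 7.85
tcp_pos: [0.4807, 0.1004, 0.09]
tool_rot: [0.043, 0.999, 0.0, -0.0]
force: [0.0, 0.0, -1.4]
finger_gap: 0.614
gripper_force: 34.6
```

>>> drive_tool --pt "0 0 0 0 0 0 0.4" --pt "0 0 0 0 0 0 0.5" --pt "0 0 0 0 0 0 0.6" --pt "0 0 -0.01 0 0 0 0.6" --pt "0 0 -0.03 0 0 0 0.6" --pt "0 0 -0.03 0 0 0 0.6" --pt "-0.0 0.04 0 0 0 0 0.6" --pt "0 0.05 0 0 0 0 0.3" --pt "0 0.05 0 0 0 0 0.1" --pt "0.0 0.04 0 0 0 0 0.1"

```text
t: 8.85
tcp_pos: [0.4969, 0.282, 0.1613]
tool_rot: [0.043, 0.999, 0.0, 0.001]
force: [0.4, -1.1, 0.1]
finger_gap: 0.55
gripper_force: 0.0
```

```bash
python3 - <<'E'
from h import *
todo(.4045,.2855,.1,94)
o=[]
for n,b,cb in(("top",(230,170,370,260),(300,200,330,229)),("side",(280,165,390,290),(318,187,352,219))):
    s,im,P,f,E=snap(n); np.savez(f"{n}2.npz",im=im,P=P)
    x0,y0,x1,y1=b;A=im[y0:y1,x0:x1];o.append(cv2.resize(A,(390,int(390*A.shape[0]/A.shape[1])),interpolation=cv2.INTER_CUBIC)[:440])
    x0,y0,x1,y1=cb; I=im[y0:y1,x0:x1].sum(-1).astype(np.float32); g=cv2.resize(I,None,fx=8,fy=8,interpolation=cv2.INTER_CUBIC)
    c=max(cv2.findContours((g<400).astype(np.uint8),0,1)[0],key=cv2.contourArea);(u,v),ax,_=cv2.fitEllipse(c)
    Q=P[y0:y1,x0:x1][I<350]; T=Q[Q[:,2]>.088]
    print(n,np.array(ax)/8,ray(s,f,E,(u+.5)/8-.5+x0,(v+.5)/8-.5+y0,.084).round(4),"top",T.mean(0).round(4),"plane",np.linalg.lstsq(np.c_[T[:,:2]-T[:,:2].mean(0),np.ones(len(T))],T[:,2],rcond=None)[0].round(4))
h=max(a.shape[0] for a in o); cv2.imwrite("pics/after.png",np.hstack([np.pad(a,((0,h-a.shape[0]),(0,0),(0,0))) for a in o])[...,::-1])
E
```

```text
tcp [0.4969 0.282  0.1613] head 85.08 F [ 0.35 -1.07  0.06] gap mm 46.8 t 8.85
shift mm [92.4 -4.5 61.2] turn deg [ 0.05  0.1  -8.92]
top [28.42596054 34.3495903 ] [0.474  0.1068 0.084 ] top [0.4827 0.0988 0.0923] plane [-0.0015 -0.0099  0.0923]
side [37.57442856 40.23709869] [0.4826 0.1    0.084 ] top [0.4864 0.3376 0.4658] plane [ 0.0382 -0.6468  0.4658]
```

View pics/after.png

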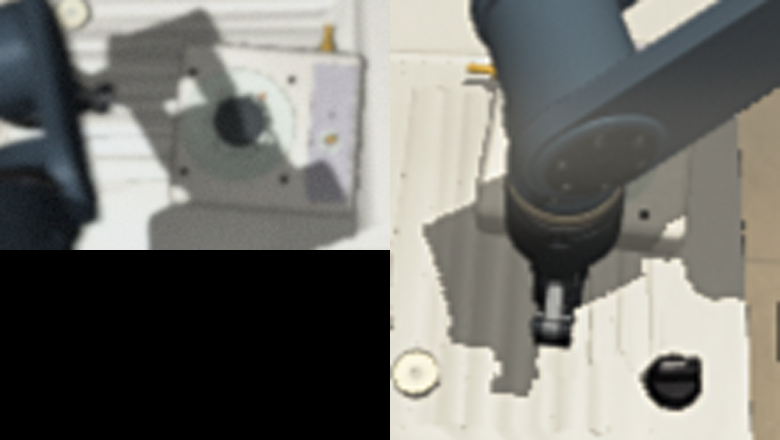

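The right crop shows the knob still at (673,382). The left crop shows the cap centred on the burner at (240,122), and the depth plane is flat at 92.3 mm. Next the knob, starting with a lengthwise squeeze to centre it.

>>> drive_tool --pt "0.023 -0.001 0.01 0 0 8.5 0.4" --pt "0.021 -0.004 0.01 0 0 8.5 0.4" --pt "0.021 -0.007 0.01 0 0 8.5 0.4" --pt "0.02 -0.01 0.01 0 0 8.5 0.4" --pt "0 0 0.01 0 0 8.5 0.4" --pt "0 0 0.01 0 0 8.5 0.4" --pt "0 0 0 0 0 8.5 0.4" --pt "0 0 0 0 0 8.5 0.4" --pt "0 0 0 0 0 8.5 0.4" --pt "0 0 0 0 0 4.5 0.4" --newtons 20

```text
t: 9.95
tcp_pos: [0.408, 0.2836, 0.1007]
tool_rot: [0.683, 0.73, -0.0, 0.0]
force: [0.7, -0.2, 0.1]
finger_gap: 0.703
gripper_force: 0.0
```

```bash
python3 -c "
from h import *
todo(.4055,.2858,.036,4)"
```

```text
tcp [0.408  0.2836 0.1007] head 3.77 F [ 0.66 -0.17  0.1 ] gap mm 59.8 t 9.95
shift mm [ 2.4 -2.3 64.7] turn deg [ 0.01  0.02 -0.23]
```

>>> drive_tool --pt "0.002 -0.002 0.025 0 0 0 0.4" --pt "0 0 0.025 0 0 0 0.4" --pt "0 0 0.014 0 0 0 0.4" --pt "0 0 0 0 0 0 0.3" --pt "0 0 0 0 0 0 0.1" --pt "0 0 0 0 0 0 -0.1" --pt "0 0 0 0 0 0 -0.2" --pt "0 0 0 0 0 0 -0.2" --newtons 20

```text
t: 10.75
tcp_pos: [0.4062, 0.2863, 0.0371]
tool_rot: [0.682, 0.732, 0.001, 0.0]
force: [-0.2, -1.4, 4.7]
finger_gap: 0.479
gripper_force: 21.1
```

```bash
python3 -c "
from h import *
todo(.4055,.2858,.036,4)"
```

```text
tcp [0.4062 0.2863 0.0371] head 4.06 F [-0.2  -1.36  4.72] gap mm 40.7 t 10.75
shift mm [-0.5 -0.8  1.1] turn deg [ 0.1  -0.02  0.06]
```

>>> drive_tool --pt "0 0 0 0 0 0 0.2" --pt "0 0 0 0 0 0 0.3" --pt "0 -0.001 -0.015 0 0 0 0.3" --pt "0 0 -0.02 0 0 -8.5 0.1" --pt "0 0 0 0 0 -8.5 0.0" --pt "0 0 0 0 0 -8.5 0.0" --pt "0 0 0 0 0 -8.5 0.0" --pt "0 0 0 0 0 -8.5 0.0" --pt "0 0 0 0 0 -8.5 0.0" --pt "0 0 0 0 0 -8.5 0.0"

```text
t: 11.75
tcp_pos: [0.4047, 0.2863, 0.071]
tool_rot: [0.226, 0.974, -0.0, -0.0]
force: [0.3, 0.7, 0.5]
finger_gap: 0.502
gripper_force: 0.0
```

>>> drive_tool --pt "0 0 0 0 0 -8.5 0.0" --pt "0 0 0 0 0 -8.5 0.0" --pt "0 0 0 0 0 -8.5 0.0" --pt "0 0 0 0 0 -5 0.0" --pt "0 0 0.015 0 0 0 0.0" --pt "0 0 0.015 0 0 0 0.0" --pt "0 0 0.005 0 0 0 0.0"

```text
t: 12.45
tcp_pos: [0.4041, 0.286, 0.0351]
tool_rot: [-0.035, 0.999, -0.0, -0.001]
force: [-0.5, 0.0, 0.7]
finger_gap: 0.503
gripper_force: 0.0
```

```bash
python3 -c "
from h import *
todo(.4052,.2863,.036,94)"
```

```text
tcp [0.4041 0.286  0.0351] head 94.05 F [-0.45  0.    0.65] gap mm 42.8 t 12.45
shift mm [-1.1  0.2 -0.9] turn deg [-0.03 -0.11  0.05]
```

>>> drive_tool --pt "-0.001 0 -0.001 0 0 0 -0.2" --pt "0 0 0 0 0 0 -0.5" --pt "0 0 0 0 0 0 -1" --pt "0 0 0 0 0 0 -1" --pt "0 0 0 0 0 0 -1" --pt "0 0 0 0 0 0 -1" --newtons 60

```text
t: 13.05
tcp_pos: [0.4062, 0.2865, 0.0378]
tool_rot: [-0.035, 0.999, 0.0, 0.001]
force: [0.2, 1.3, 5.6]
finger_gap: 0.146
gripper_force: 60.4
```

```bash
python3 -c "
from h import *
todo(.4052,.2863,.036,94)"
```

```text
tcp [0.4062 0.2865 0.0378] head 94.06 F [0.16 1.28 5.6 ] gap mm 12.4 t 13.05
shift mm [ 1.1 -0.1  1.8] turn deg [0.03 0.09 0.06]
```

>>> drive_tool --pt "0 0 -0.01 0 0 0 -1" --pt "0 0 -0.03 0 0 0 -1" --pt "0 0 -0.04 0 0 0 -1" --pt "-0.004 -0.028 -0.034 0 0 0 -1" --pt "-0.005 -0.04 0 0 0 0 -1" --pt "-0.006 -0.045 0 0 0 0 -1" --pt "-0.006 -0.045 0 0 0 0 -1" --pt "-0.006 -0.045 0 0 0 0 -1" --pt "-0.006 -0.045 0 0 0 0 -1" --pt "-0.004 -0.04 0 0 0 0 -1"

```text
t: 14.05
tcp_pos: [0.4631, -0.0005, 0.1515]
tool_rot: [-0.035, 0.999, -0.0, 0.0]
force: [0.7, 0.9, -0.7]
finger_gap: 0.144
gripper_force: 59.5
```

>>> drive_tool --pt "0 0 0 0 0 4.5 -1" --pt "0 0 0.005 0 0 4.5 -1" --pt "0 0 0.005 0 0 0 -1" --pt "0 0 0 0 0 0 -1"

```text
t: 14.45
tcp_pos: [0.4622, 0.0018, 0.1407]
tool_rot: [0.042, 0.999, 0.0, -0.001]
force: [-0.8, 0.3, -1.2]
finger_gap: 0.146
gripper_force: 59.5
```

```bash
python3 - <<'E'
from h import *
todo(.4636,.0018,.125,85)
o=[]
for n,b in(("top",(300,170,390,250)),("side",(290,140,390,240))):
    s,im,P,f,E=snap(n); np.savez(f"{n}3.npz",im=im,P=P)
    x0,y0,x1,y1=b;A=im[y0:y1,x0:x1];o.append(cv2.resize(A,(395,int(395*A.shape[0]/A.shape[1])),interpolation=cv2.INTER_CUBIC))
h=max(a.shape[0] for a in o); cv2.imwrite("pics/k3.png",np.hstack([np.pad(a,((0,h-a.shape[0]),(0,0),(0,0))) for a in o])[...,::-1])
E
```

```text
tcp [0.4622 0.0018 0.1407] head 85.15 F [-0.83  0.26 -1.16] gap mm 12.4 t 14.45
shift mm [-1.5  0.1 15.7] turn deg [ 0.02 -0.11  0.15]
```

View pics/k3.png

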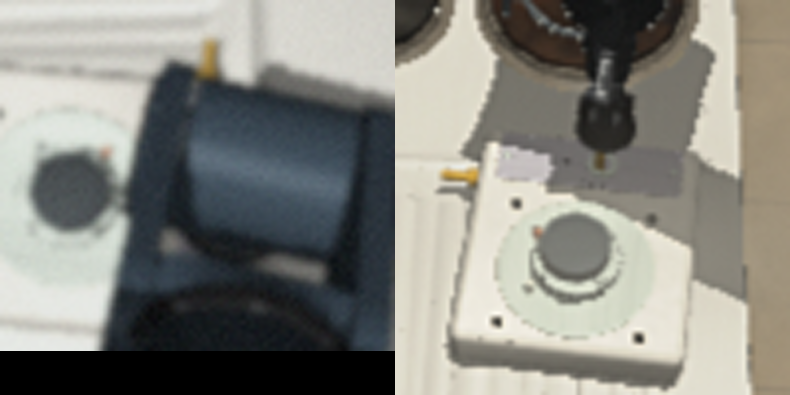

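The side view shows the cap seated between the lugs at (575,245). The knob, with its skirt centred at (606,122), hangs just above the brass spindle at (600,160). I measure the skirt against the spindle in this view.

```bash
python3 - <<'E'
from h import *
d=np.load("side0.npz");f=d["f"];E=d["E"];s=dict(cx=d["c"][0],cy=d["c"][1])
im=np.load("side3.npz")["im"]; x0,y0,x1,y1=328,158,358,186
k=8;g=cv2.resize(im[y0:y1,x0:x1].sum(-1).astype(np.float32),None,fx=k,fy=k,interpolation=cv2.INTER_CUBIC)
for th in(110,150,190):
  r=[]
  for row in range(0,g.shape[0],8):
    c=np.nonzero(g[row]<th)[0]
    if len(c)>40: r.append((round(row/k+y0,1),round((c[0]+.5)/k-.5+x0,2),round((c[-1]+.5)/k-.5+x0,2)))
  print(th,r)
  w=max(r,key=lambda t:t[2]-t[1]); print(" widest",w,"ray z=.105",ray(s,f,E,(w[1]+w[2])/2,w[0],.106).round(4),"width mm",(w[2]-w[1])*1000*abs(ray(s,f,E,341,w[0],.106)[0]-ray(s,f,E,340,w[0],.106)[0]))
p=im[170:190,328:354].astype(int); v,u=np.nonzero(p[...,0]-p[...,2]>40); print("spindle",[(i+328,j+170) for i,j in zip(u,v)],ray(s,f,E,u.mean()+328,v.mean()+170,.068).round(4))
todo(.4631,.0017,.118,85)
E
```

```text
110 [(166.0, np.float64(337.06), np.float64(349.06)), (167.0, np.float64(336.94), np.float64(348.94)), (168.0, np.float64(336.69), np.float64(348.94)), (169.0, np.float64(336.81), np.float64(348.94)), (170.0, np.float64(336.81), np.float64(349.06))]
 widest (168.0, np.float64(336.69), np.float64(348.94)) ray z=.105 [ 0.4604 -0.0138  0.106 ] width mm 38.07464325418018
150 [(158.0, np.float64(338.19), np.float64(348.81)), (159.0, np.float64(338.31), np.float64(348.31)), (165.0, np.float64(337.06), np.float64(349.44)), (166.0, np.float64(336.81), np.float64(349.31)), (167.0, np.float64(336.56), np.float64(349.31)), (168.0, np.float64(336.31), np.float64(349.19)), (169.0, np.float64(336.31), np.float64(349.19)), (170.0, np.float64(336.31), np.float64(349.56)), (171.0, np.float64(336.19), np.float64(349.81)), (172.0, np.float64(336.06), np.float64(350.06)), (173.0, np.float64(335.94), np.float64(350.06)), (174.0, np.float64(336.31), np.float64(349.81)), (175.0, np.float64(336.81), np.float64(349.19)), (176.0, np.float64(337.56), np.float64(348.56)), (177.0, np.float64(339.06), np.float64(
[... 675 characters left out ...]
.0, np.float64(335.69), np.float64(350.31)), (173.0, np.float64(335.56), np.float64(350.19)), (174.0, np.float64(335.94), np.float64(350.06)), (175.0, np.float64(336.31), np.float64(349.56)), (176.0, np.float64(337.06), np.float64(348.94)), (177.0, np.float64(338.44), np.float64(347.94)), (178.0, np.float64(340.31), np.float64(345.44))]
 widest (173.0, np.float64(335.56), np.float64(350.19)) ray z=.105 [0.46   0.0055 0.106 ] width mm 45.05686085673565
spindle [] [nan nan nan]
tcp [0.4627 0.002  0.1411] head 85.16 F [ 0.22 -0.05 -0.43] gap mm 12.6 t 14.55
shift mm [-0.5 -0.3 23.1] turn deg [ 0.01 -0.04  0.16]<stdin>:12: RuntimeWarning: Mean of empty slice.
  ret = ret.dtype.type(ret / rcount)
```

>>> drive_tool --pt "-0.0005 -0.0003 0.012 0 0 0 -1" --pt "0 0 0.01 0 0 0 -1" --pt "0 0 0.002 0 0 0 -1" --pt "0 0 0.002 0 0 0 -1"

```text
t: 14.95
tcp_pos: [0.4633, 0.0015, 0.1148]
tool_rot: [0.043, 0.999, 0.0, -0.0]
force: [-0.3, 0.5, -0.8]
finger_gap: 0.15
gripper_force: 59.5
```

>>> drive_tool --pt "0 0 0.001 0 0 0 -1" --pt "0 0 0.001 0 0 0 -1" --pt "0 0 0 0 0 0 -1"

```text
t: 15.25
tcp_pos: [0.4636, 0.0012, 0.1133]
tool_rot: [0.043, 0.999, -0.0, 0.0]
force: [-0.1, -0.3, -1.1]
finger_gap: 0.148
gripper_force: 59.5
```

>>> drive_tool --pt "0 0 0.001 0 0 0 -1" --pt "0 0 0.001 0 0 0 -1" --pt "0 0 0 0 0 0 -1"

```text
t: 15.55
tcp_pos: [0.4635, 0.0014, 0.1112]
tool_rot: [0.043, 0.999, 0.0, 0.0]
force: [-0.6, 0.8, 0.7]
finger_gap: 0.144
gripper_force: 59.7
```

>>> drive_tool --pt "0 0 0.001 0 0 0 -1" --pt "0 0 0.001 0 0 0 -1" --pt "0 0 0 0 0 0 -1"

```text
t: 15.85
tcp_pos: [0.4635, 0.0014, 0.1092]
tool_rot: [0.043, 0.999, 0.0, 0.0]
force: [0.1, 2.0, 2.9]
finger_gap: 0.146
gripper_force: 60.0
```

>>> drive_tool --pt "0 0 0.001 0 0 0 -1" --pt "0 0 0.001 0 0 0 -1" --pt "0 0 0 0 0 0 -1"

```text
t: 16.15
tcp_pos: [0.4635, 0.0014, 0.1072]
tool_rot: [0.043, 0.999, 0.0, 0.0]
force: [-0.5, 2.4, 4.7]
finger_gap: 0.143
gripper_force: 60.3
```

>>> drive_tool --pt "0 0.0005 0 0 0 0 -1" --pt "0 0.0003 0 0 0 0 -1" --pt "0 0 0 0 0 0 -1"

```text
t: 16.45
tcp_pos: [0.4632, 0.0021, 0.1069]
tool_rot: [0.043, 0.999, 0.0, -0.0]
force: [-0.4, 2.4, -0.2]
finger_gap: 0.151
gripper_force: 59.7
```

>>> drive_tool --pt "0 0 0.001 0 0 0 -1" --pt "0 0 0.001 0 0 0 -1" --pt "0 0 0 0 0 0 -1"

```text
t: 16.75
tcp_pos: [0.4632, 0.0022, 0.1048]
tool_rot: [0.043, 0.999, 0.0, -0.0]
force: [0.2, 3.0, -1.7]
finger_gap: 0.149
gripper_force: 59.6
```

>>> drive_tool --pt "0 0.0004 0.001 0 0 0 -1" --pt "0 0 0.001 0 0 0 -1" --pt "0 0 0.001 0 0 0 -1" --pt "0 0 0 0 0 0 -1"

```text
t: 17.15
tcp_pos: [0.4635, 0.0024, 0.1019]
tool_rot: [0.043, 0.999, -0.0, -0.0]
force: [0.8, 1.1, -1.5]
finger_gap: 0.143
gripper_force: 59.5
```

>>> drive_tool --pt "0 0 0.001 0 0 0 -1" --pt "0 0 0.001 0 0 0 -1" --pt "0 0 0 0 0 0 -1"

```text
t: 17.45
tcp_pos: [0.4635, 0.0024, 0.1002]
tool_rot: [0.043, 0.999, -0.0, -0.0]
force: [-0.3, 2.2, 2.5]
finger_gap: 0.144
gripper_force: 59.9
```

>>> drive_tool --pt "0 0 0.001 0 0 0 -1" --pt "0 0 0.001 0 0 0 -1" --pt "0 0 0.001 0 0 0 -1" --pt "0 0 0.001 0 0 0 -1" --pt "0 0 0 0 0 0 -1"

```text
t: 17.95
tcp_pos: [0.4635, 0.0024, 0.0963]
tool_rot: [0.043, 0.999, -0.0, 0.0]
force: [-1.9, 1.7, 5.9]
finger_gap: 0.142
gripper_force: 60.4
```

>>> drive_tool --pt "0 0 0.001 0 0 0 -1" --pt "0 0 0 0 0 0 -1"

```text
t: 18.15
tcp_pos: [0.4636, 0.0024, 0.0956]
tool_rot: [0.043, 0.999, -0.0, 0.0]
force: [-2.2, 0.9, 7.6]
finger_gap: 0.146
gripper_force: 60.8
```

>>> drive_tool --pt "0 0 0.001 0 0 0 -1" --pt "0 0 0 0 0 0 -1"

```text
t: 18.35
tcp_pos: [0.4636, 0.0024, 0.0954]
tool_rot: [0.043, 0.999, -0.0, 0.0]
force: [-3.7, 1.3, 17.3]
finger_gap: 0.145
gripper_force: 62.0
```

>>> drive_tool --pt "0 0 0.001 0 0 0 -1" --pt "0 0 0 0 0 0 -1" --pt "0 0 0 0 0 0 -1"

```text
t: 18.65
tcp_pos: [0.4636, 0.0024, 0.0952]
tool_rot: [0.043, 0.999, -0.0, 0.001]
force: [-5.3, 1.8, 24.4]
finger_gap: 0.146
gripper_force: 63.1
```

```bash
python3 - <<'E'
from h import *
todo(.4635,.0024,.095,85)
s,im,P,f,E=snap("side")
cv2.imwrite("pics/s4.png",cv2.resize(im[140:240,290:390],None,fx=5.5,fy=5.5,interpolation=cv2.INTER_CUBIC)[...,::-1])
E
```

```text
tcp [0.4636 0.0024 0.0952] head 85.08 F [-5.31  1.8  24.38] gap mm 12.4 t 18.65
shift mm [ 0.1 -0.   0.2] turn deg [-0.03  0.08  0.08]
```

View pics/s4.png

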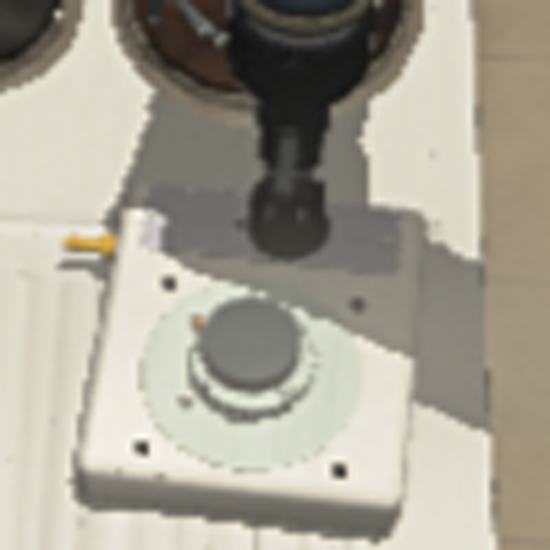

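The knob sits on the steel strip at (290,220) with the spindle against its stop: the force rises to 24 N at the predicted height. The cap is seated at (250,345). I hand the job in.

```bash
python3 -c "
from station import manip
print(manip.sign_off())"
```

```text
the job is handed in; nothing more can be done
None
```

I handed the job in at 18.65 s: the cap is flat on the burner head and let go, and the gripper is still holding the knob, pointer to the rear, home on the spindle and pressed to its stop (24 N). The hand-in returned no verdict.

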